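# Clear and touch open a spring-lid compartment

### The job

One lid of the bench organiser has the brass weight standing on it, the other a roll of clear tape. Without gripping or lifting it, gently push the brass weight with the fingers off its lid until it stands wholly on the fixed wooden strip between the two lids, then press that now empty lid down at the round touch mark near its front edge and let go, so that its catch lets the lid spring ajar. Leave the tape and the lid under it as they are.

Things in the scene. Friction and masses are not known exactly. Their poses are not given: they have to be found in the camera images.
- organiser: fixed plywood bench organiser 156 (x) x 376 (y) x 62 mm high, two flush aluminium lids and a fixed plywood strip between. Origin: centre of its underside on the table; x to the back (hinge side), y left, z up. Lids 125 (x) x 110 mm (y), 8 thick, centred at x +1.5, y +117 (left) and -117 mm (right); strip y -60 to +60 mm. Lid tops level with the strip within 1 mm
- strip_middle (a point): middle of the top face of the fixed strip (120 mm wide in the organiser's y), axes as the organiser
- lid_left (a joint): left lid (+y side), rad: 0 shut and caught, hinged at its back edge; negative pressed down; ajar 0.35 (stop). Pressed at its mark it yields at 3 to 6 N, the catch lets go about 6 mm down and a hard stop follows at 7.5 mm (-0.07): press until the stop is felt (about 10 N). As the finger withdraws, the spring lifts the lid after it within a second; it stays ajar and does not catch again
- lid_right (a joint): angle of the right lid (organiser's -y side), the same kind of lid as the left one
- press_left (a point): touch mark of the left lid: a flat 19 mm disc on the lid's top, 16 mm behind the middle of its front edge; this point is at the lid's top face
- press_right (a point): touch mark of the right lid, likewise
- weight: loose brass paper weight, 0.3 kg, round body 40 mm diameter and 30 mm high with a knob on top (20 mm diameter, overall height 44 mm); starts standing on one of the lids. Origin: centre of its underside, z along its axis. Slides at 1 to 4 N
- tape: loose roll of clear tape lying flat, 71 mm diameter, 19 mm high; starts on the other lid, and that lid shall stay shut. Origin: centre of its underside
Mind the look-alikes: they are no part of the job. What is meant by the weight is not purple or red, and is the larger of those in its own colour.

How it is judged:
By the outcome, as a careful person would: the job done as asked, in the order asked, and still so for the second after the job is handed in, with the robot touching nothing.
It also fails if it takes over 42 s, if anything falls off the work surface, if the arm or the gripper's body presses on something with over 40 N, if the wrist force passes 120 N, or if a joint passes its speed limit or range.

### The arm

A 7-joint arm with a two-finger parallel gripper is mounted at the origin on the work surface; the furniture and walls round the work are solid. World frame = base frame: x ahead of the robot, y to its left, z up, the work surface at z = 0. Lengths are in m, angles in rad, forces in N, time in s.
With the tool pointing down it reaches from about 0.4 to 0.9 m from the base axis. Payload 5.6 kg.
Tool frame: the origin (TCP) lies on the centre line of the jaws, within the pads' length; the fingertips stand 8 mm ahead of it and the grasp point (between the pads) lies 11 mm behind it; z points along the fingers, y is the line along which they close (so a half turn about z gives the same grasp; the last joint's range is limited). The gripper opens to 92 mm and grips with 3 to 60 N. Pads are 20 mm wide; open, the fingers measure 128 mm over their backs; the gripper's body (75 mm by 189 mm) begins 69 mm behind the grasp point.
Start: joints at [1.224, 0.468, -0.012, 1.603, 0.006, 1.071, -0.056], TCP at [0.194, -0.62, 0.223] pointing down, gripper open.
Joint ranges: [-2.53, 2.53], [-0.31, 2.02], [-1.57, 1.55], [0.28, 2.44], [-1.29, 4.43], [0.15, 1.84], [-2.92, 2.92]. Speed limits (rad/s): [2.57, 2.57, 3.14, 3.14, 3.14, 3.14, 3.14].

### API

Orientations are given as [roll, pitch, yaw] about the fixed x, y, z axes, in that order (R = Rz(yaw) Ry(pitch) Rx(roll)).
In Python, from cell import bot gives the robot as it stands.
- The arm moves only by the tool step_arm, never from a script. Its argument "deltas" is a list that holds one entry, the list of rows, each a list of 5 numbers: the finger opening in mm, from 0 to 91.9, then the shift along the tool's x, y, z in units of 50 mm (1.0 is 50 mm), then the turn about the tool's z in rad. A call has 1 to 5 rows; each row shifts and turns the commanded pose from where the row before left it, along the tool's axes as they then stand; what a row does not reach is not made up. A row lasts 1/8 s, in which the tool goes at most 62.5 mm and 10.7 degrees, less where a joint would pass 70% of its speed; a pose out of reach is approached as far as the arm can. A call is refused whole if a number of a shift passes 1 or a number of a turn 0.188, either way. A call with a gripper value outside its range is refused whole. The fingers move at their own pace and stop on an object; the grip force is fixed at half the most. Time passes only in rows, so rows that do not move let the fingers close. It gives the time, the measured TCP pose, the force, the opening and the grip force at its end, in the units of the state.
- bot.get_state(): the state, without advancing time (a new reading comes with each control period).
- bot.read_camera(name): name is "side" or "top" or "wrist"; returns a dict with "pixels" (400x640x3 uint8, blue, green, red), "vertical_fov" (degrees; the focal length in pixels is half the picture's height over the tangent of half this angle, whatever the lens; pixels are square), "cx", "cy" (the principal point, pixels), "world_to_cam" (4x4, takes a point from world to camera coordinates). Camera axes: x right, y down, z forward; pixel columns grow to the right and rows downward; lengths in m; the calibration is good to about 2 mm. A picture is of the moment at which its call begins. There is no depth.
- bot.sign_off(): hands the job in; it is judged then, once.
The state is a dict: "t": time; "qpos": joint angles; "dq": joint speeds; "joint_efforts": joint torques, N m; "position": TCP position; "ee_rot": TCP orientation; "force": force on the tool from outside, world axes, zero at the start; "wrist_torque": the same for the moment, N m; "grip_width": opening from 0.0 (shut) to 1.0 (fully open); "finger_force": force on a finger pad.
Only numpy, scipy, OpenCV 4.12 (cv2) and the standard library are available. Lean on these libraries where they do the work, as an engineer would, in place of code of your own. Each camera call takes 0.05 s, during which the arm holds its last target. There are 200 camera calls.

## Working session

There is one attempt and no reset: what is moved stays moved. The work goes in short steps, Python scripts to look and compute and a tool call to move; the robot and the scene stay as the last step left them, time stands still between calls to the robot, and variables do not carry over. Pictures are saved under pics/ and viewed, at most 10 in all, crops included, and the job is handed in when it is done.

Besides the shell and the picture viewer there is one more tool, called after "Call:" as name(argument=value, ...) on one line, values as JSON. step_arm: Moves the arm, as the interface text tells. Its arguments: {"type":"object","properties":{"deltas":{"type":"array","items":{"type":"array","items":{"type":"array","items":{"type":"number"}}}}},"required":["deltas"]}

```bash
mkdir -p pics; cat > h.py <<'E'
import numpy as np, cv2
from cell import bot
def shot(n,f=None):
    c=bot.read_camera(n); im=np.array(c["pixels"],np.uint8)
    if f: cv2.imwrite(f,im); np.savez(f+'.npz',fov=c["vertical_fov"],cx=c["cx"],cy=c["cy"],T=np.array(c["world_to_cam"]))
    return im,c
def ray(c,u,v):
    T=np.array(c["world_to_cam"]);f=200/np.tan(np.radians(c["vertical_fov"])/2)
    d=T[:3,:3].T@np.array([(u-c["cx"])/f,(v-c["cy"])/f,1]); return -T[:3,:3].T@T[:3,3],d
def onz(c,u,v,z):
    o,d=ray(c,u,v); return o+d*(z-o[2])/d[2]
def proj(c,p):
    T=np.array(c["world_to_cam"]);f=200/np.tan(np.radians(c["vertical_fov"])/2)
    q=T[:3,:3]@np.array(p)+T[:3,3]; return q[:2]/q[2]*f+[c["cx"],c["cy"]]
def cross(r1,r2):
    A=[];b=[]
    for o,d in (r1,r2):
        d=d/np.linalg.norm(d);P=np.eye(3)-np.outer(d,d);A.append(P);b.append(P@o)
    return np.linalg.lstsq(np.vstack(A),np.hstack(b),rcond=None)[0]
E
python3 - <<'E'
from h import *
for n in("top","side"):
    im,c=shot(n,f"pics/{n}0.png"); print(n,im.shape,c["vertical_fov"],c["cx"],c["cy"],ray(c,c["cx"],c["cy"]))
s=bot.get_state();print(s["position"],s["ee_rot"],s["force"],s["t"])
E
```

```text
top (400, 640, 3) 45.813628123452716 311.29162916000143 194.86279462560938 (array([0.41204475, 0.1940348 , 0.90027309]), array([ 0.18048321, -0.03449314, -0.98297306]))
side (400, 640, 3) 50.39698840151644 320.0993067035808 199.90387485742175 (array([0.22341466, 0.945035  , 0.46648279]), array([ 0.37264473, -0.83491163, -0.40504132]))
[ 0.19423516 -0.61976523  0.22174116] [-3.14001733e+00  1.14093774e-04  3.03764157e-01] [-0.31386509  0.12646688 -0.5689469 ] 0.1
```

View pics/top0.png

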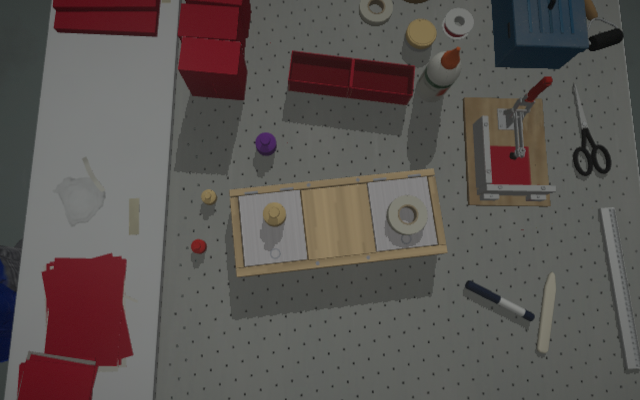

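View pics/side0.png

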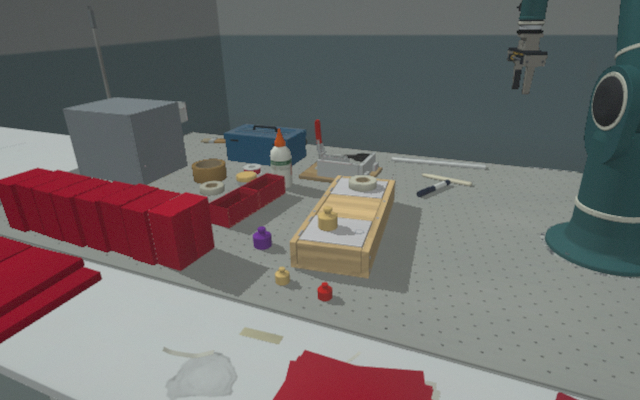

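The top view shows the brass weight on the left lid at about (274,214) and the tape on the right lid at (407,215). The strip is between them, and the small brass look-alike is at (209,197), off the organiser.

```bash
python3 - <<'E'
import cv2,numpy as np
a=cv2.imread('pics/top0.png')[160:285,220:455];b=cv2.imread('pics/side0.png')[165:275,285:405]
a=cv2.convertScaleAbs(cv2.resize(a,None,fx=3.4,fy=3.4,interpolation=cv2.INTER_CUBIC),alpha=1.4);cv2.imwrite('pics/a.png',a[:, :800])
cv2.imwrite('pics/b.png',cv2.resize(b,None,fx=5.4,fy=5.4,interpolation=cv2.INTER_CUBIC))
E
```

```text
(no output)
```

View pics/a.png

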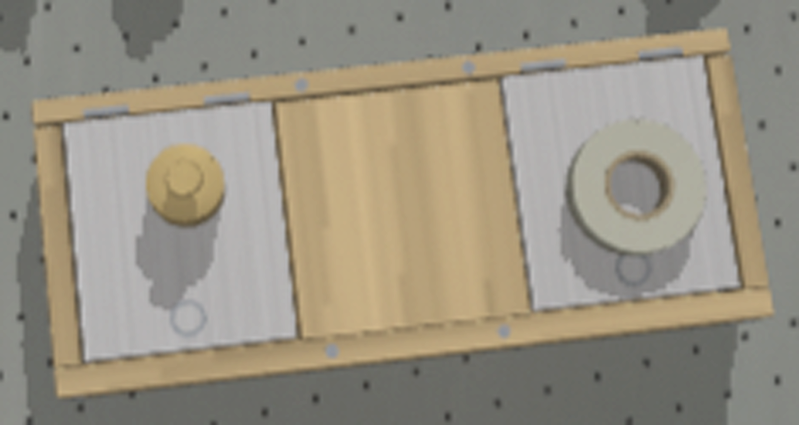

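View pics/b.png

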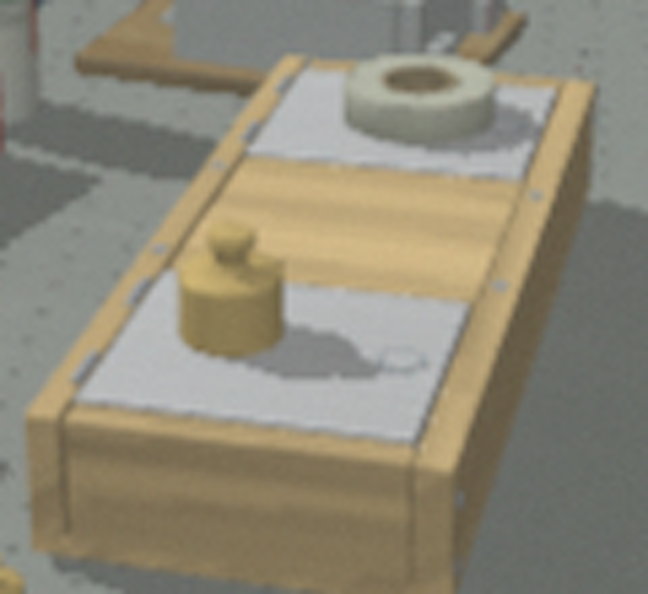

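The crops show everything flush. The left lid's mark is at top pixel ≈(275.3,253.5) and side pixel ≈(359.4,231.5). The weight's body is at crop pixel ≈(186,185), and the lid corners are clear.

```bash
cat > m.py <<'E'
from h import *
def L(n):
    z=np.load(f'pics/{n}0.png.npz'); return dict(vertical_fov=float(z['fov']),cx=float(z['cx']),cy=float(z['cy']),world_to_cam=z['T'])
t,s=L('top'),L('side')
A=lambda u,v:(220+(u+.5)/3.4-.5,160+(v+.5)/3.4-.5)
B=lambda u,v:(285+(u+.5)/5.4-.5,165+(v+.5)/5.4-.5)
if __name__=='__main__':
    np.set_printoptions(precision=4,suppress=True)
    for n,a,b in (('mark',(188,318),(402,359)),('BL',(64,123),(78,403)),('FL',(85,361),(415,440)),('FR',(297,338),(470,300)),('knobtop',(184,176),(231,230)),('R-FL',(531,310),(522,178)),('R-BL',(502,77),(247,155))):
        print(n,cross(ray(t,*A(*a)),ray(s,*B(*b))),onz(t,*A(*a),.062),onz(s,*B(*b),.062))
    c=np.float32([onz(t,*A(*p),.062)[:2] for p in ((33,101),(728,30),(772,315),(58,397))])
    print(c, c.mean(0),[np.linalg.norm(c[i]-c[i-1]) for i in range(4)])
    d=(c[0]+c[3]-c[1]-c[2]); yaw=np.arctan2(-d[0],d[1]); print('yaw',yaw)
    R=np.array([[np.cos(yaw),-np.sin(yaw)],[np.sin(yaw),np.cos(yaw)]])
    for n,p,z in (('bodytop',(186,181),.092),('knob',(184,176),.106),('mark',(188,318),.062),('markR',(633,268),.062),('FR',(297,338),.062),('BR',(275,102),.062)):
        w=onz(t,*A(*p),z);print(n,w,'org',R.T@(w[:2]-c.mean(0)))
    im=cv2.imread('pics/top0.png');h=cv2.cvtColor(im,cv2.COLOR_BGR2HSV)[190:240,255:300]
    m=cv2.inRange(h,(12,70,40),(35,255,255));cs=cv2.findContours(m,0,1)[0];k=max(cs,key=cv2.contourArea)
    (x,y),r=cv2.minEnclosingCircle(k);print('mask',x+255,y+190,r,cv2.boundingRect(k),[onz(t,x+255,y+190,z) for z in(.077,.092)])
E
python3 m.py
```

```text
mark [0.4603 0.2274 0.0633] [0.4608 0.2275 0.062 ] [0.4607 0.225  0.062 ]
BL [0.5617 0.295  0.0594] [0.5621 0.2951 0.062 ] [0.5584 0.2992 0.062 ]
FL [0.4378 0.2797 0.0618] [0.4382 0.2798 0.062 ] [0.4373 0.2799 0.062 ]
FR [0.4511 0.1711 0.063 ] [0.4511 0.1711 0.062 ] [0.4518 0.1691 0.062 ]
knobtop [0.5279 0.2292 0.1056] [0.5348 0.2314 0.062 ] [0.564  0.1426 0.062 ]
R-FL [0.4662 0.0492 0.0628] [0.467  0.0492 0.062 ] [0.4659 0.0471 0.062 ]
R-BL [0.5904 0.0624 0.0604] [0.5909 0.0629 0.062 ] [0.5881 0.066  0.062 ]
[[ 0.5736  0.3118]
 [ 0.6189 -0.0602]
 [ 0.4659 -0.0777]
 [ 0.4199  0.2929]] [0.5196 0.1167] [np.float32(0.15490274), np.float32(0.37473366), np.float32(0.1540596), np.float32(0.37341946)]
yaw 0.12240224
bodytop [0.5279 0.229  0.092 ] org [0.022  0.1104]
knob [0.5284 0.2294 0.106 ] org [0.0225 0.1108]
mark [0.4608 0.2275 0.062 ] org [-0.0448  0.1172]
markR [ 0.4896 -0.005   0.062 ] org [-0.0446 -0.1171]
FR [0.4511 0.1711 0.062 ] org [-0.0613  0.0623]
BR [0.5752 0.1841 0.062 ] org [0.0634 0.0602]
mask 274.0 214.0 11.70479965209961 (8, 13, 23, 23) [array([0.5281, 0.2302, 0.077 ]), array([0.526 , 0.2295, 0.092 ])]
```

Two-view heights agree with the text: lid and strip at about 0.062, knob top at 0.106. The organiser's centre is (0.5196, 0.1167), yaw 0.122. The weight is at organiser coordinates (0.022, 0.1105).

Next I'll compute the approach, with the tool's x axis along organiser +y (yaw 1.693).

```bash
cat > plan.py <<'E'
from h import *
import sys
from scipy.spatial.transform import Rotation as Ro
C=np.array([.5196,.1167]);Y=.1224
def W(x,y,z): return np.array([C[0]+x*np.cos(Y)-y*np.sin(Y),C[1]+x*np.sin(Y)+y*np.cos(Y),z])
def plan(g,wps,pos=None,yaw=None):
    """wps: (world xyz, yaw, nrows)"""
    s=bot.get_state(); p=np.array(s["position"]);e=s["ee_rot"];y=e[2]
    print('at',p.round(4),np.round(e,4),'t',s["t"],'F',np.round(s["force"],1))
    for q,yw,n in wps:
        q=np.array(q);dy=(yw-y+np.pi)%(2*np.pi)-np.pi;p0,y0=p.copy(),y;print('--',q.round(4),yw)
        for i in range(n):
            tgt=p0+(q-p0)*(i+1)/n; d=tgt-p; R=Ro.from_euler('xyz',[np.pi,0,y]).as_matrix()
            l=np.round(R.T@d/.05,2);r=round(-(y0+dy*(i+1)/n-y),3); print([g,*[float(v) for v in l],r])
            p=p+R@l*.05; y-=r
E
python3 - <<'E'
from plan import *
plan(20,[([.5,-.3,.26],.95,9),(W(.022,.165,.2),1.693,12)])
E
```

```text
at [ 0.1942 -0.6198  0.2217] [-3.140e+00  1.000e-04  3.038e-01] t 0.1 F [-0.3  0.1 -0.6]
-- [ 0.5  -0.3   0.26] 0.95
[20, 0.86, -0.47, -0.09, np.float64(-0.072)]
[20, 0.89, -0.42, -0.08, np.float64(-0.072)]
[20, 0.92, -0.34, -0.09, np.float64(-0.071)]
[20, 0.95, -0.28, -0.08, np.float64(-0.072)]
[20, 0.96, -0.21, -0.09, np.float64(-0.072)]
[20, 0.97, -0.15, -0.08, np.float64(-0.072)]
[20, 0.98, -0.07, -0.09, np.float64(-0.072)]
[20, 0.98, 0.0, -0.08, np.float64(-0.071)]
[20, 0.98, 0.07, -0.09, np.float64(-0.072)]
-- [0.5213 0.2832 0.2   ] 1.693
[20, 0.81, -0.54, 0.1, np.float64(-0.062)]
[20, 0.84, -0.48, 0.1, np.float64(-0.062)]
[20, 0.88, -0.43, 0.1, np.float64(-0.062)]
[20, 0.89, -0.38, 0.1, np.float64(-0.062)]
[20, 0.92, -0.32, 0.1, np.float64(-0.062)]
[20, 0.94, -0.27, 0.1, np.float64(-0.062)]
[20, 0.95, -0.2, 0.1, np.float64(-0.062)]
[20, 0.96, -0.15, 0.1, np.float64(-0.061)]
[20, 0.97, -0.08, 0.1, np.float64(-0.062)]
[20, 0.97, -0.03, 0.1, np.float64(-0.062)]
[20, 0.97, 0.03, 0.1, np.float64(-0.062)]
[20, 0.97, 0.1, 0.1, np.float64(-0.062)]
```

Call:
step_arm(deltas=[[[20,0.86,-0.47,-0.09,-0.072],[20,0.89,-0.42,-0.08,-0.072],[20,0.92,-0.34,-0.09,-0.071],[20,0.95,-0.28,-0.08,-0.072],[20,0.96,-0.21,-0.09,-0.072]]])

```text
t: 0.72
position: [0.3653, -0.4412, 0.2439]
ee_rot: [-3.141, 0.0, 0.665]
force: [0.7, -0.6, -0.4]
grip_width: 0.482
finger_force: 0.0
```

Call:
step_arm(deltas=[[[20,0.97,-0.15,-0.08,-0.072],[20,0.98,-0.07,-0.09,-0.072],[20,0.98,0.0,-0.08,-0.071],[20,0.98,0.07,-0.09,-0.072]]])

```text
t: 1.23
position: [0.5007, -0.2994, 0.2609]
ee_rot: [-3.141, 0.0, 0.952]
force: [-0.2, -0.8, -0.3]
grip_width: 0.224
finger_force: 0.0
```

Call:
step_arm(deltas=[[[20,0.81,-0.54,0.1,-0.062],[20,0.84,-0.48,0.1,-0.062],[20,0.88,-0.43,0.1,-0.062],[20,0.89,-0.38,0.1,-0.062],[20,0.92,-0.32,0.1,-0.062]]])

```text
t: 1.85
position: [0.5087, -0.0563, 0.2357]
ee_rot: [-3.141, 0.0, 1.262]
force: [0.8, 0.1, -0.7]
grip_width: 0.217
finger_force: 0.0
```

```bash
python3 - <<'E'
from plan import *
plan(20,[(W(.022,.165,.2),1.693,8)])
E
```

```text
at [ 0.5087 -0.0563  0.2357] [-3.1413e+00  3.0000e-04  1.2615e+00] t 1.85 F [ 0.8  0.1 -0.7]
-- [0.5213 0.2832 0.2   ] 1.693
[20, 0.82, -0.23, 0.09, np.float64(-0.054)]
[20, 0.83, -0.18, 0.09, np.float64(-0.054)]
[20, 0.83, -0.14, 0.09, np.float64(-0.054)]
[20, 0.85, -0.09, 0.09, np.float64(-0.054)]
[20, 0.85, -0.05, 0.09, np.float64(-0.054)]
[20, 0.85, -0.0, 0.09, np.float64(-0.054)]
[20, 0.84, 0.04, 0.09, np.float64(-0.054)]
[20, 0.85, 0.09, 0.08, np.float64(-0.053)]
```

Call:
step_arm(deltas=[[[20,0.82,-0.23,0.09,-0.054],[20,0.83,-0.18,0.09,-0.054],[20,0.83,-0.14,0.09,-0.054],[20,0.85,-0.09,0.09,-0.054]]])

```text
t: 2.35
position: [0.5156, 0.1131, 0.2177]
ee_rot: [-3.141, 0.0, 1.477]
force: [-0.9, -0.2, -0.1]
grip_width: 0.215
finger_force: 0.0
```

Call:
step_arm(deltas=[[[20,0.85,-0.05,0.09,-0.054],[20,0.85,0.0,0.09,-0.054],[20,0.84,0.04,0.09,-0.054],[20,0.85,0.09,0.08,-0.053],[20,0,0,0,0]]])

```text
t: 2.98
position: [0.5207, 0.2854, 0.1999]
ee_rot: [-3.14, -0.002, 1.696]
force: [-0.1, -0.8, -0.6]
grip_width: 0.218
finger_force: 0.0
```

```bash
python3 - <<'E'
from plan import *
plan(20,[(W(.022,.165,.09),1.693,3),(W(.022,.165,.0755),1.693,1),(W(.022,.14,.0755),1.693,2),(W(.022,.039,.0755),1.693,10)])
shot('wrist','pics/w1.png')
E
```

```text
at [0.5207 0.2854 0.1999] [-3.1400e+00 -2.1000e-03  1.6965e+00] t 2.975 F [-0.1 -0.8 -0.6]
-- [0.5213 0.2832 0.09  ] 1.693
[20, -0.02, 0.0, 0.73, np.float64(0.001)]
[20, -0.01, 0.0, 0.74, np.float64(0.001)]
[20, -0.02, 0.01, 0.73, np.float64(0.001)]
-- [0.5213 0.2832 0.0755] 1.693
[20, 0.0, -0.0, 0.29, np.float64(0.0)]
-- [0.5243 0.2583 0.0755] 1.693
[20, -0.25, -0.0, -0.0, np.float64(0.0)]
[20, -0.25, -0.0, -0.0, np.float64(0.0)]
-- [0.5367 0.1581 0.0755] 1.693
[20, -0.2, -0.0, -0.0, np.float64(0.0)]
[20, -0.2, -0.0, -0.0, np.float64(0.0)]
[20, -0.21, -0.0, -0.0, np.float64(0.0)]
[20, -0.2, -0.0, -0.0, np.float64(0.0)]
[20, -0.2, -0.0, -0.0, np.float64(0.0)]
[20, -0.2, -0.0, -0.0, np.float64(0.0)]
[20, -0.2, -0.0, -0.0, np.float64(0.0)]
[20, -0.2, -0.0, -0.0, np.float64(0.0)]
[20, -0.21, -0.0, -0.0, np.float64(0.0)]
[20, -0.2, -0.0, -0.0, np.float64(0.0)]
```

View pics/w1.png

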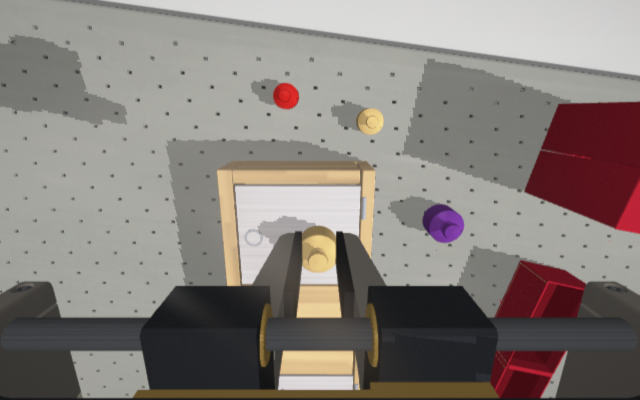

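The wrist view shows the weight at (319,250), centred between the fingers across the push, with nothing else in the way.

Call:
step_arm(deltas=[[[20,-0.02,0,0.73,0.001],[20,-0.01,0,0.74,0.001],[20,-0.02,0.01,0.5,0.001],[20,0,0,0.3,0],[20,0,0,0.2,0]]])

```text
t: 3.65
position: [0.5235, 0.2784, 0.0767]
ee_rot: [3.142, 0.001, 1.686]
force: [-0.1, -0.3, 0.3]
grip_width: 0.215
finger_force: 0.0
```

Call:
step_arm(deltas=[[[20,-0.25,0,0,0],[20,-0.2,0,0,0],[20,-0.15,0,0,0],[20,-0.15,0,0,0]]])

```text
t: 4.15
position: [0.5278, 0.242, 0.0777]
ee_rot: [3.14, -0.001, 1.688]
force: [-0.4, 2.4, 0.6]
grip_width: 0.219
finger_force: 0.9
```

```bash
python3 - <<'E'
from plan import *
plan(20,[(W(.022,.039,.0755),1.693,10)])
E
```

```text
at [0.5278 0.242  0.0777] [ 3.1404e+00 -9.0000e-04  1.6876e+00] t 4.15 F [-0.4  2.4  0.6]
-- [0.5367 0.1581 0.0755] 1.693
[20, -0.17, -0.0, 0.0, np.float64(-0.001)]
[20, -0.17, -0.0, 0.01, np.float64(-0.0)]
[20, -0.17, -0.01, 0.0, np.float64(-0.001)]
[20, -0.16, 0.0, 0.01, np.float64(-0.0)]
[20, -0.17, -0.0, 0.0, np.float64(-0.001)]
[20, -0.17, -0.0, 0.01, np.float64(-0.0)]
[20, -0.17, -0.01, 0.0, np.float64(-0.001)]
[20, -0.17, 0.0, 0.01, np.float64(-0.0)]
[20, -0.17, -0.0, -0.0, np.float64(-0.001)]
[20, -0.17, -0.0, 0.0, np.float64(-0.0)]
```

Call:
step_arm(deltas=[[[20,-0.17,0,0.01,-0.001],[20,-0.17,0,0.01,0],[20,-0.17,-0.01,0,-0.001],[20,-0.17,0,0,0],[20,-0.17,0,0,0]]])

```text
t: 4.78
position: [0.532, 0.1992, 0.076]
ee_rot: [-3.141, 0.0, 1.69]
force: [-0.7, 2.6, 2.4]
grip_width: 0.225
finger_force: 1.6
```

Call:
step_arm(deltas=[[[20,-0.17,0,0,0],[20,-0.17,-0.01,0,0],[20,-0.17,0,0,0],[20,-0.1,0,0,0],[20,-0.06,0,0,0]]])

```text
t: 5.4
position: [0.5354, 0.1659, 0.0759]
ee_rot: [-3.141, 0.0, 1.689]
force: [-0.1, 1.3, -0.9]
grip_width: 0.218
finger_force: 1.0
```

```bash
python3 - <<'E'
from plan import *
plan(20,[(W(.022,.039,.0765),1.693,2)])
im,c=shot('side','pics/s1.png');im2,c2=shot('top','pics/t1.png')
a=cv2.resize(im[165:275,285:405],None,fx=3.5,fy=3.5);b=cv2.resize(im2[150:285,225:455],None,fx=1.65,fy=1.65)
h=max(len(a),len(b));o=np.zeros((h,a.shape[1]+b.shape[1],3),np.uint8);o[:len(a),:a.shape[1]]=a;o[:len(b),a.shape[1]:]=b
cv2.imwrite('pics/c1.png',o)
E
```

```text
at [0.5354 0.1659 0.0759] [-3.1411e+00  3.0000e-04  1.6893e+00] t 5.4 F [-0.1  1.3 -0.9]
-- [0.5367 0.1581 0.0765] 1.693
[20, -0.08, 0.0, -0.01, np.float64(-0.002)]
[20, -0.08, 0.01, -0.0, np.float64(-0.002)]
```

View pics/c1.png

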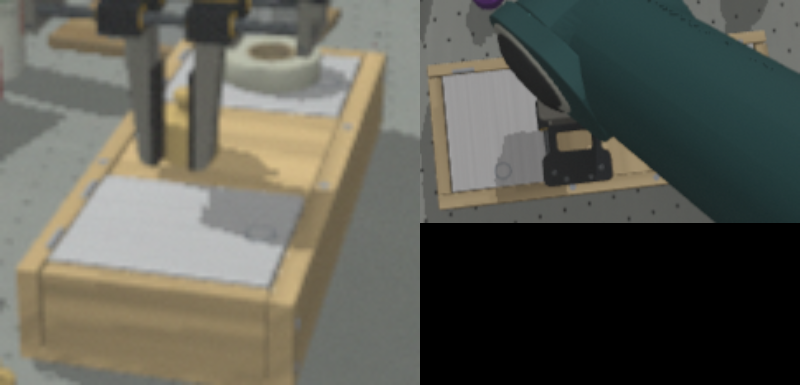

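The view shows the weight upright on the strip in front of the fingers, with the left lid empty. I'll push about 8 mm more for margin, then back off and rise.

Call:
step_arm(deltas=[[[20,-0.08,0,-0.01,0],[20,-0.08,0,0,0],[20,0.1,0,0,0],[20,0.4,0,0,0],[20,0.5,0,-0.2,0]]])

```text
t: 6.12
position: [0.5298, 0.2094, 0.0862]
ee_rot: [-3.14, 0.0, 1.69]
force: [-0.6, 0.5, -0.6]
grip_width: 0.213
finger_force: 0.0
```

Call:
step_arm(deltas=[[[20,0.2,0,-0.6,0],[20,0,0,-0.8,0],[20,0,0,-0.4,0]]])

```text
t: 6.5
position: [0.5295, 0.2203, 0.1786]
ee_rot: [3.139, -0.001, 1.692]
force: [0.1, -0.1, 0.1]
grip_width: 0.217
finger_force: 0.0
```

```bash
python3 - <<'E'
from plan import *
plan(0,[(W(-.0438,.1172,.15),3.264,10),(W(-.0438,.1172,.08),3.264,3)])
E
```

```text
at [0.5295 0.2203 0.1786] [ 3.1390e+00 -1.0000e-03  1.6918e+00] t 6.5 F [ 0.1 -0.1  0.1]
-- [0.4618 0.2277 0.15  ] 3.264
[0, 0.03, -0.13, 0.06, np.float64(-0.157)]
[0, 0.05, -0.13, 0.05, np.float64(-0.157)]
[0, 0.07, -0.11, 0.06, np.float64(-0.158)]
[0, 0.09, -0.11, 0.06, np.float64(-0.157)]
[0, 0.1, -0.09, 0.06, np.float64(-0.157)]
[0, 0.12, -0.07, 0.05, np.float64(-0.157)]
[0, 0.12, -0.05, 0.06, np.float64(-0.158)]
[0, 0.14, -0.03, 0.06, np.float64(-0.157)]
[0, 0.13, -0.01, 0.06, np.float64(-0.157)]
[0, 0.14, 0.01, 0.05, np.float64(-0.157)]
-- [0.4618 0.2277 0.08  ] 3.264
[0, 0.0, -0.0, 0.47, np.float64(-0.0)]
[0, 0.0, -0.0, 0.47, np.float64(-0.0)]
[0, 0.0, -0.0, 0.46, np.float64(-0.0)]
```

Call:
step_arm(deltas=[[[0,0.03,-0.13,0.06,-0.157],[0,0.05,-0.13,0.05,-0.157],[0,0.07,-0.11,0.06,-0.158],[0,0.09,-0.11,0.06,-0.157],[0,0.1,-0.09,0.06,-0.157]]])

```text
t: 7.12
position: [0.4948, 0.222, 0.1616]
ee_rot: [-3.141, -0.0, 2.481]
force: [-0.4, -0.7, -1.1]
grip_width: 0.002
finger_force: 0.0
```

Call:
step_arm(deltas=[[[0,0.12,-0.07,0.05,-0.157],[0,0.12,-0.05,0.06,-0.158],[0,0.14,-0.03,0.06,-0.157],[0,0.13,-0.01,0.06,-0.157],[0,0.14,0.01,0.05,-0.157]]])

```text
t: 7.75
position: [0.461, 0.2261, 0.1476]
ee_rot: [-3.141, -0.001, -3.016]
force: [0.2, -0.4, -0.6]
grip_width: 0.006
finger_force: 0.0
```

```bash
python3 - <<'E'
from plan import *
plan(0,[(W(-.0438,.1172,.08),3.264,3)])
im,c=shot('side','pics/s2.png')
wl=lambda x,y,z:proj(c,W(x,y,z))
k=im.copy()
for y in(.06,-.06): cv2.line(k,*[tuple(int(v) for v in np.round(wl(x,y,.062))) for x in(-.06,.06)],(255,0,0),1)
cv2.imwrite('pics/c2.png',cv2.resize(k[130:280,280:420],None,fx=4,fy=4))
E
```

```text
at [0.461  0.2261 0.1476] [-3.1415e+00 -6.0000e-04 -3.0161e+00] t 7.75 F [ 0.2 -0.4 -0.6]
-- [0.4618 0.2277 0.08  ] 3.264
[0, -0.01, 0.01, 0.45, np.float64(0.001)]
[0, -0.0, 0.01, 0.45, np.float64(0.001)]
[0, -0.01, 0.01, 0.45, np.float64(0.001)]
```

View pics/c2.png

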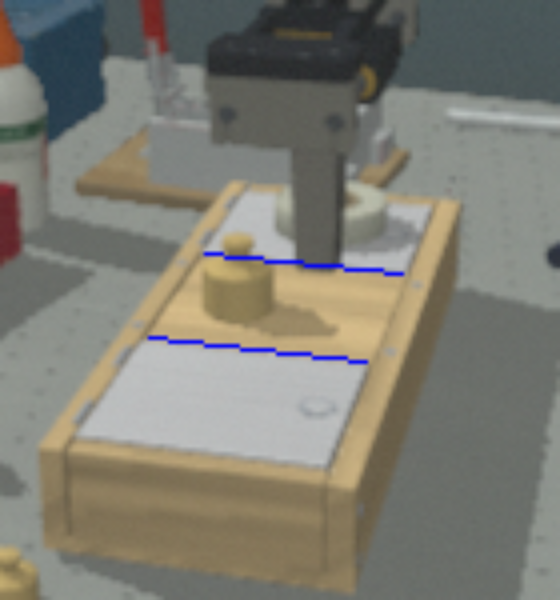

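The weight stands wholly on the strip, with its base at about (238,312) inside the blue limits, and the lid is clear. Now for the press.

Call:
step_arm(deltas=[[[0,0,0.01,0.5,0],[0,-0.01,0.01,0.5,0],[0,-0.01,0.01,0.35,0],[0,0,0,0.1,0],[0,0,0,0,0]]])

```text
t: 8.43
position: [0.4624, 0.2278, 0.0757]
ee_rot: [3.141, -0.0, -3.022]
force: [0.2, 0.8, 0.3]
grip_width: 0.003
finger_force: 0.0
```

Call:
step_arm(deltas=[[[0,0,0,0.06,0],[0,0,0,0.06,0],[0,0,0,0.05,0]]])

```text
t: 8.8
position: [0.4629, 0.2276, 0.0676]
ee_rot: [-3.142, 0.001, -3.022]
force: [-1.2, -0.9, 6.7]
grip_width: 0.005
finger_force: 3.3
```

Call:
step_arm(deltas=[[[0,0,0,0.04,0],[0,0,0,0.04,0]]])

```text
t: 9.05
position: [0.4631, 0.2277, 0.0638]
ee_rot: [-3.141, 0.002, -3.022]
force: [0.0, -1.4, 6.6]
grip_width: 0.004
finger_force: 3.4
```

Call:
step_arm(deltas=[[[0,0,0,0.03,0],[0,0,0,0,0]]])

```text
t: 9.3
position: [0.4632, 0.2277, 0.0631]
ee_rot: [-3.141, 0.002, -3.022]
force: [-2.7, -1.8, 15.0]
grip_width: 0.004
finger_force: 7.4
```

The hard stop is felt at 15 N, so I'll withdraw.

Call:
step_arm(deltas=[[[0,0,0,-0.15,0],[0,0,0,-0.3,0],[0,0,0,-0.5,0],[0,0,0,-0.7,0],[0,0,0,-0.8,0]]])

```text
t: 9.93
position: [0.4618, 0.2272, 0.1852]
ee_rot: [-3.141, -0.001, -3.021]
force: [0.8, 0.4, 0.3]
grip_width: 0.002
finger_force: 0.0
```

Call:
step_arm(deltas=[[[0,0,0,-0.6,0],[0,0,0,-0.4,0],[0,0,0,0,0],[0,0,0,0,0],[0,0,0,0,0]]])

```text
t: 10.55
position: [0.4619, 0.2271, 0.2329]
ee_rot: [-3.141, -0.002, -3.021]
force: [0.1, 0.1, 0.1]
grip_width: 0.004
finger_force: 0.0
```

```bash
python3 - <<'E'
from plan import *
plan(0,[])
im,c=shot('side','pics/s3.png')
cv2.imwrite('pics/c3.png',cv2.resize(im[130:280,280:420],None,fx=4,fy=4))
E
```

```text
at [0.4619 0.2271 0.2329] [-3.1412e+00 -2.1000e-03 -3.0213e+00] t 10.55 F [0.1 0.1 0.1]
```

View pics/c3.png

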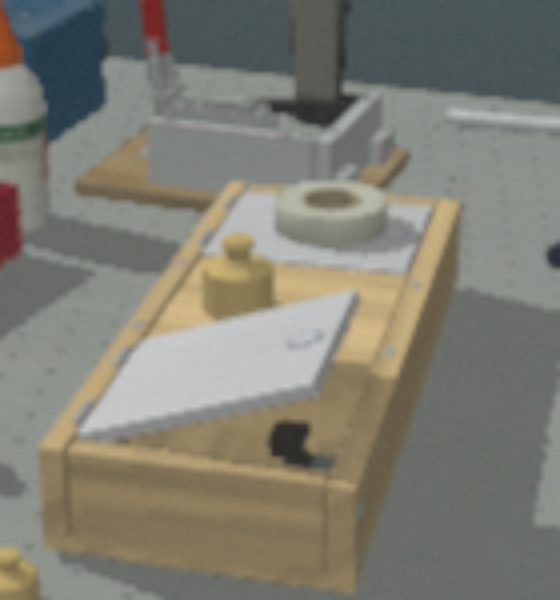

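The left lid stands ajar. The weight is upright on the strip, the tape and right lid are unchanged, and the robot is clear of everything.

```bash
python3 -c "
from cell import bot
print(bot.sign_off())"
```

```text
the job is handed in; nothing more can be done
None
```

The brass weight stands on the middle strip, the left lid is sprung ajar, the tape and right lid look untouched in the last picture, and the job was handed in at about 10.6 s.

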